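# Put the bench tools back on their shadow mats

## Task

Tidy the bench: put the mallet, the large G-clamp, the small G-clamp and the jam jar each on the plywood mat whose dark silhouette has its shape and size, lying flat, centred on the silhouette and pointing the same way as it. Set each one down without dropping it, keep the jar upright throughout, and leave the tape measure and the little wax tin where they are.

Things in the scene. Friction and masses are not known exactly. Their poses are not given: they have to be found in the camera images.
- mallet: Mallet, 185 mm long: orange block head (40 mm in x, 60 in y, 40 high) and thin handle along x. Origin: middle of its length, level with the head's underside; +x towards the head. Head centre x 72.5 mm; handle 16 to 20 mm thick, axis 20 mm up, clear of the bench, from x 52.5 to -92.5. 330 g, centre of mass in the head at about x 67: can be picked by the two striking faces, 60 mm apart in y.
- big_clamp: Large dark steel G-clamp lying flat, 165 (x) x 94 (y) x 18 mm. Origin: centre of that outline, underside. Straight spine 18 mm wide along x on the -y side (x -82.5 to 37.5, mid-line y -38), arms from its ends to +y; screw along x at y 21 (44 mm free between), with a 52 mm cross bar at the +x end. 420 g; centre of mass in the throat: pinch the spine near x -12, firmly (40 N).
- small_clamp: Small dark steel G-clamp lying flat, 112 (x) x 72 (y) x 14 mm. Origin: centre of that outline, underside. Straight spine 14 mm wide along x on the -y side (x -56 to 24, mid-line y -29), arms from its ends to +y; screw along x at y 18 (35 mm free between), with a 36 mm cross bar at the +x end. 200 g; centre of mass in the throat: pinch the spine near x -8, firmly (40 N).
- jar: Round glass jam jar with its brass-coloured cap on, brass screws inside, standing upright: 60 mm across, 72 mm high (the cap is 58 mm across and the top 14 mm). Origin: centre of its underside, z up. About 240 g. It may be gripped by cap or glass.
- mallet_mat: Plywood mat with the dark silhouette of the mallet (head at +x); mat 199 x 78 x 4 mm, fixed to the bench. Origin on the bench; mat and silhouette are centred 20 mm along +x from it: the mallet lies rightly when its origin is at (20, 0, 4) mm in this frame with its axes parallel to these and pointing the same way.
- big_clamp_mat: Plywood mat with the dark silhouette of the large G-clamp (spine on the -y side, cross bar at the +x end); mat 179 x 108 x 4 mm, fixed to the bench. Origin on the bench; mat and silhouette are centred 20 mm along +x from it: the large clamp lies rightly when its origin is at (20, 0, 4) mm in this frame with its axes parallel to these and pointing the same way.
- small_clamp_mat: Plywood mat with the dark silhouette of the small G-clamp (spine on the -y side, cross bar at the +x end); mat 126 x 86 x 4 mm, fixed to the bench. Origin on the bench; mat and silhouette are centred 20 mm along +x from it: the small clamp lies rightly when its origin is at (20, 0, 4) mm in this frame with its axes parallel to these and pointing the same way.
- jar_mat: Plywood mat 84 x 84 x 4 mm with a round dark disc 60 mm across, the jar's silhouette, at its centre; fixed to the bench. Origin on the bench under the disc's centre: the jar stands rightly when its origin is at (0, 0, 4) mm in this frame, at any yaw.
- tape: Grey tape measure lying among the tools, 56 x 44 mm, 34 mm high, loose. Origin: centre of its underside. To be left alone.
- wax_tin: Little round aluminium wax tin, 45 mm across, 27 mm high, loose. Origin: centre of its underside. To be left alone.
Things that resemble listed ones, but are neither listed nor needed, are in the scene too. Leave any orange look-alike of the big_clamp_mat alone.

How it is judged (in metres and radians):
At the end, for the whole second after the job is handed in: Each of the four lies (the jar stands) flat and at rest on its own mat, within 14 mm of the centre of its silhouette along each mat axis (jar: within 14 mm horizontally), tilted less than 0.1 rad; mallet and clamps turned within 0.2 rad of the silhouette and pointing the same way as it (z of mallet in the frame of mallet_mat between -0.002 and 0.009 m and angle between each of mallet, big_clamp, small_clamp, jar's own z axis and vertical below 0.1 rad and linear speed of each of mallet, big_clamp, small_clamp, jar below 0.02 m/s and angular speed of each of mallet, big_clamp, small_clamp, jar below 0.2 rad/s and x of mallet in the frame of mallet_mat between 0.006 and 0.034 m and y of mallet in the frame of mallet_mat between -0.014 and 0.014 m and angle between the x axis of mallet and the x axis of mallet_mat, either way round below 0.2 rad and x of mallet_mat in the frame of mallet below 0 m and z of big_clamp in the frame of big_clamp_mat between -0.002 and 0.009 m and x of big_clamp in the frame of big_clamp_mat between 0.006 and 0.034 m and y of big_clamp in the frame of big_clamp_mat between -0.014 and 0.014 m and angle between the x axis of big_clamp and the x axis of big_clamp_mat, either way round below 0.2 rad and x of big_clamp_mat in the frame of big_clamp below 0 m and z of small_clamp in the frame of small_clamp_mat between -0.002 and 0.009 m and x of small_clamp in the frame of small_clamp_mat between 0.006 and 0.034 m and y of small_clamp in the frame of small_clamp_mat between -0.014 and 0.014 m and angle between the x axis of small_clamp and the x axis of small_clamp_mat, either way round below 0.2 rad and x of small_clamp_mat in the frame of small_clamp below 0 m and z of jar in the frame of jar_mat between -0.002 and 0.009 m and horizontal distance between jar and jar_mat below 0.014 m); the robot touches nothing.
It fails at once if the jar is tipped more than 0.5 rad (angle between jar's own z axis and vertical above 0.5 rad).
It fails at once if the mallet, a clamp or the jar is dropped (falls free of the fingers faster than 0.7 m/s, a drop of about 25 mm) ((contact force between the fingers and mallet below 0.1 N and linear speed of mallet above 0.7 m/s) or (contact force between the fingers and big_clamp below 0.1 N and linear speed of big_clamp above 0.7 m/s) or (contact force between the fingers and small_clamp below 0.1 N and linear speed of small_clamp above 0.7 m/s) or (contact force between the fingers and jar below 0.1 N and linear speed of jar above 0.7 m/s)).
It fails at once if the tape measure is shifted more than 20 mm (distance of tape from where it was at the start of the episode above 0.02 m).
It fails at once if the wax tin is shifted more than 20 mm (distance of wax_tin from where it was at the start of the episode above 0.02 m).
It also fails if it takes over 125 s, if anything falls off the work surface, if the arm or the gripper's body presses on something with over 40 N, if the wrist force passes 120 N, or if a joint passes its speed limit or range.

## Robot

A 6-joint arm with a two-finger parallel gripper is mounted at the origin on the work surface. World frame = base frame: x ahead of the robot, y to its left, z up, the work surface at z = 0. Lengths are in mm, angles in rad, forces in N, time in s.
With the tool pointing down it reaches from about 400 to 925 mm from the base axis. Payload 12.5 kg.
Tool frame: the origin (TCP) lies between the finger pads; the fingertips stand 25 mm ahead of it and the grasp point (between the pads) lies 6 mm ahead of it; z points along the fingers, y is the line along which they close (so a half turn about z gives the same grasp; the last joint's range is limited). The gripper opens to 95 mm and grips with 3 to 60 N. Pads are 20 mm wide; open, the fingers measure 119 mm over their backs; the gripper's body (75 mm by 180 mm) begins 59 mm behind the grasp point.
Start: joints at [-0.106, 0.491, 1.559, -0, 1.092, -0.106], TCP at [625.015, 0.021, 239.661] pointing down, gripper open.
Joint ranges: [-3.1, 3.1], [-0.84, 2.19], [0.05, 2.79], [-1.13, 4.28], [0.06, 2.93], [-2.69, 2.69]. Speed limits (rad/s): [2.22, 2.22, 2.79, 3.14, 3.14, 3.14].

## Interface

Orientations are given as [roll, pitch, yaw] about the fixed x, y, z axes, in that order (R = Rz(yaw) Ry(pitch) Rx(roll)).
In Python, from cell import state, read_camera, job_done, cut_out gives the robot as it stands. The module is installed in compiled form; this text tells all that it offers.
- The arm moves only by the tool jog_arm, never from a script. Its argument "motion" is a list of rows, each a list of 2 entries, a list of its own where there are three numbers: the shift along the tool's x, y, z in mm, then the turn about the tool's z in rad. A call has 1 to 5 rows; each row is the pose to reach, as a shift and turn from the pose commanded when the call began, along the tool's axes at that moment; what a row does not reach only later rows make up. A row lasts 1/10 s, in which the tool goes at most 50 mm and 8.59 degrees, less where a joint would pass 70% of its speed; a pose out of reach is approached as far as the arm can. A call with a gripper value outside its range is refused whole. "grip" is the closure, from 0 (fully open) to 1 (shut), set as the call begins (left out, the last holds). The fingers move at their own pace and stop on an object; the grip force is fixed at half the most. Time passes only in rows, so rows that repeat a pose let the fingers close. It gives the time, the measured TCP pose, the force, the opening and the grip force at its end, in the units of the state.
- state(): the state, without advancing time (a new reading comes with each control period).
- read_camera(name): name is "scene" or "side" or "wrist"; returns a dict with "img" (480x640x3 uint8, blue, green, red), "vertical_fov" (degrees; the focal length in pixels is half the picture's height over the tangent of half this angle, whatever the lens; pixels are square), "cx", "cy" (the principal point, pixels), "extrinsics" (4x4, takes a point from camera to world coordinates). Camera axes: x right, y up, looking along -z (the intrinsics and any distortion apply to the point x, -y, -z); pixel columns grow to the right and rows downward; lengths in mm; the calibration is good to about 2 mm. A picture is of the moment at which its call begins. There is no depth.
- job_done(): hands the job in; it is judged then, once.
Trained networks look in a picture, given as the dict that the camera call returned (one of the last four; its "shot" number tells which), for a name from the list of things; names that differ only in an ending like _2 or _b are one class to them, and where a whole thing is asked for, a point or a joint stands for the part that bears it (a point fixed in the world has none). Each returns a list of dicts, best first, with "p" (0 to 1); they miss things now and then, are a little off and sometimes report something else, mostly with a low value. They report only what shows in the picture. A call takes as long as a camera call. They do not tell look-alikes from the thing itself.
- cut_out(name, picture): "region" (480x640 bool, what is visible of it) and "box" ([left, top, right, bottom] in pixels, round what is visible of it).
The state is a dict: "t": time; "joints": joint angles; "qvel": joint speeds; "tau": joint torques, N m; "eef_pos": TCP position; "tcp_rot": TCP orientation; "ft_force": force on the tool from outside, world axes, zero at the start; "moment": the same for the moment, N m; "opening": opening from 0.0 (shut) to 1.0 (fully open); "grip_force": force on a finger pad.
Only numpy, scipy, OpenCV 4.12 (cv2) and the standard library are available. Lean on these libraries where they do the work, as an engineer would, in place of code of your own. Each camera call takes 0.05 s, during which the arm holds its last target. There are 200 camera calls.

## Working session

There is one attempt and no reset: what is moved stays moved. The work goes in short steps, Python scripts to look and compute and a tool call to move; the robot and the scene stay as the last step left them, time stands still between calls to the robot, and variables do not carry over. Pictures are saved under pics/ and viewed, at most 14 in all, crops included, and the job is handed in when it is done.

Besides the shell and the picture viewer there is one more tool, called after "Request:" as name([rows], argument=value, ...), one row to a line, values as JSON. jog_arm: Moves the arm, as the interface text tells. Its arguments: {"type":"object","properties":{"motion":{"type":"array"},"grip":{"type":"number"}},"required":["motion"]}

```bash
mkdir -p pics; cat > h.py <<'E'
import numpy as np, cv2
from cell import *
def K(p):
    f=p["img"].shape[0]/2/np.tan(np.radians(p["vertical_fov"])/2); return f,p["cx"],p["cy"]
def ground(p,uv,z=0):
    uv=np.atleast_2d(uv).astype(float); f,cx,cy=K(p); E=np.array(p["extrinsics"])
    d=np.c_[(uv[:,0]-cx)/f,-(uv[:,1]-cy)/f,-np.ones(len(uv))]@E[:3,:3].T
    o=E[:3,3]; return o[:2]+d[:,:2]*((z-o[2])/d[:,2])[:,None]
def proj(p,X):
    X=np.atleast_2d(X).astype(float); f,cx,cy=K(p); E=np.array(p["extrinsics"])
    c=(X-E[:3,3])@E[:3,:3]; return np.c_[cx+f*c[:,0]/-c[:,2],cy-f*c[:,1]/-c[:,2]]
NAMES=["mallet","big_clamp","small_clamp","jar","mallet_mat","big_clamp_mat","small_clamp_mat","jar_mat","tape","wax_tin"]
E
python3 - <<'E'
from h import *
for c in ["scene","side"]:
    p=read_camera(c); cv2.imwrite(f"pics/{c}0.png",p["img"])
    print(c,[k for k in p],p["vertical_fov"],p["cx"],p["cy"],np.round(p["extrinsics"],3).tolist())
    if c=="scene":
        for n in NAMES:
            for r in cut_out(n,p)[:3]:
                m=r["region"]; ys,xs=np.nonzero(m)
                print(n,round(r["p"],2),r["box"],m.sum(),ground(p,[xs.mean(),ys.mean()]).round())
print(state())
E
```

```text
scene ['img', 'vertical_fov', 'cx', 'cy', 'extrinsics', 'shot'] 48.23430990975736 331.2044104027002 232.80578682322215 [[0.659, -0.557, 0.506, 1053.636], [0.752, 0.487, -0.443, -565.609], [0.0, 0.673, 0.74, 1006.839], [0.0, 0.0, 0.0, 1.0]]
mallet 0.84 [404.5, 249.4, 480.7, 296.6] 1024 [[651. 165.]]
big_clamp 0.66 [273.3, 276.7, 321.6, 300.4] 526 [[ 433. -144.]]
big_clamp 0.59 [310.6, 303.2, 396.2, 357.6] 1399 [[ 615. -130.]]
small_clamp 0.74 [271.7, 275.4, 323.3, 300.8] 644 [[ 433. -143.]]
jar 0.64 [355.0, 262.9, 372.6, 284.4] 293 [[515.   8.]]
jar 0.6 [461.4, 202.6, 492.1, 237.8] 789 [[575. 352.]]
mallet_mat 0.64 [428.9, 184.7, 459.6, 210.2] 431 [[463. 349.]]
big_clamp_mat 0.75 [312.8, 302.3, 394.0, 359.1] 1305 [[ 615. -133.]]
big_clamp_mat 0.74 [180.4, 293.7, 265.4, 375.7] 3594 [[ 435. -333.]]
big_clamp_mat 0.58 [143.4, 228.9, 223.9, 291.3] 2645 [[ 197. -287.]]
small_clamp_mat 0.63 [247.0, 359.9, 319.0, 416.2] 2444 [[ 618. -314.]]
small_clamp_mat 0.46 [461.4, 200.9, 490.6, 238.1] 778 [[574. 353.]]
small_clamp_mat 0.17 [308.8, 304.5, 393.1, 361.6] 1518 [[ 616. -132.]]
jar_mat 0.94 [
[... 550 characters left out ...]
65.415], [0.0, 0.0, 0.0, 1.0]]
{'t': 0.6, 'joints': array([-1.05619441e-01,  4.90895806e-01,  1.55887785e+00, -1.47505115e-05,
        1.09170498e+00, -1.05582725e-01]), 'qvel': array([-0.00014433,  0.00119584, -0.00012004, -0.00060897, -0.00072242,
       -0.0014041 ]), 'tau': array([-1.11245437e-03, -6.12211204e+01, -2.58361745e+01,  6.92802086e-02,
        4.44754888e-02,  7.43455371e-05]), 'eef_pos': array([6.25023836e+02, 4.79640349e-03, 2.39671189e+02]), 'tcp_rot': array([3.14148065e+00, 2.50333054e-05, 1.57076641e+00]), 'ft_force': array([ 0.77882056, -0.47239705,  0.17670442]), 'moment': array([-0.05798461, -0.05231307, -0.01672283]), 'grip_force': 0.0, 'opening': 1.0022687786129885}
```

View pics/scene0.png

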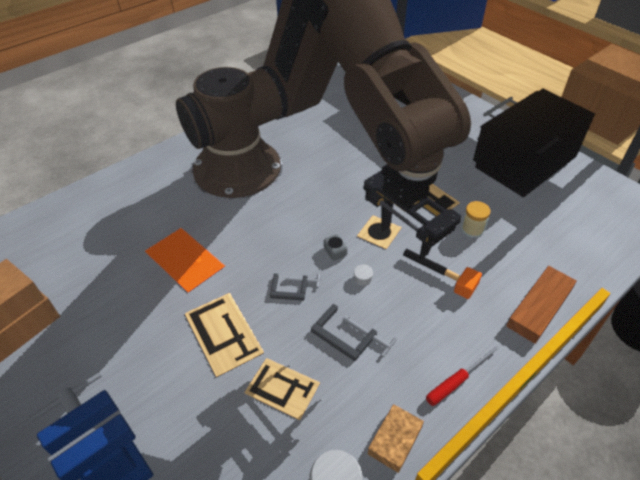

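View pics/side0.png

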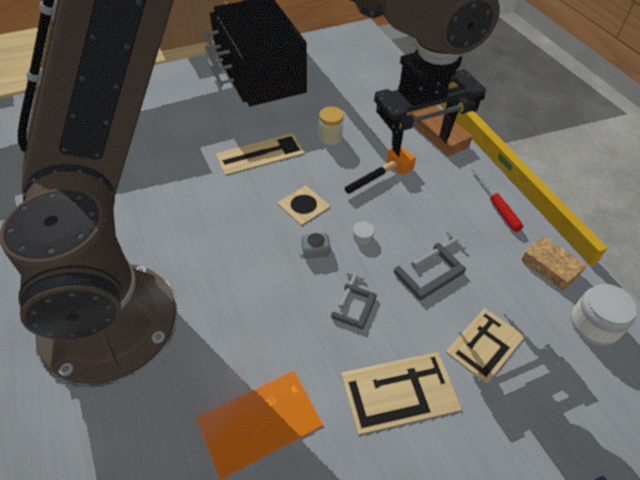

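The scene view shows everything. In the side view:
- The mallet mat is at about (260,155), with the head at its right end.
- The jar disc is at (304,204).
- The big mat is at (400,392), with the cross bar on the right and the spine at the bottom.
- The small mat is at (485,344), with the cross bar at about (487,320).
- The small clamp is at (355,303), the big clamp at (430,265), the mallet at (382,172) and the jar at (330,125).

Next I'll measure the mats by colour and the tools by hand-picked points.

```bash
cat >> h.py <<'E'
SIZE={"mallet_mat":(199,78),"big_clamp_mat":(179,108),"small_clamp_mat":(126,86),"jar_mat":(84,84)}
def mat(p,roi,z=4):
    l,t,r,b=roi; hsv=cv2.cvtColor(p["img"],cv2.COLOR_BGR2HSV)
    m=cv2.inRange(hsv,(10,50,90),(28,180,255)); k=np.zeros_like(m); k[t:b,l:r]=m[t:b,l:r]
    k=cv2.morphologyEx(k,cv2.MORPH_OPEN,np.ones((2,2)))
    k=cv2.morphologyEx(k,cv2.MORPH_CLOSE,np.ones((5,5)))
    c=max(cv2.findContours(k,0,1)[0],key=cv2.contourArea)[:,0]
    return cv2.minAreaRect(ground(p,c,z).astype(np.float32))
E
python3 - <<'E'
from h import *
p=read_camera("side"); q=read_camera("scene")
for n,r,s in [("mallet_mat",(205,125,315,185),None),("big_clamp_mat",(335,345,470,440),(175,285,270,380)),("small_clamp_mat",(440,300,530,385),(240,352,325,422)),("jar_mat",(270,180,335,230),(355,210,405,250))]:
    print(n,"side",mat(p,r), "scene",s and mat(q,s))
def P(n,im,uv,z): print(n,ground(im,uv,z).round().tolist())
P("mallet head top c, handle end side",p,[(401,158),(348,188)],30)
P("mallet scene head, end",q,[(468,281),(406,253)],30)
P("big side spine corners/crossbar",p,[(397,270),(420,294),(463,268),(462,240),(436,252)],18)
P("big scene",q,[(332,311),(314,330),(358,354),(390,346)],18)
P("small side",p,[(358,325),(335,318),(374,292),(353,280)],14)
P("small scene",q,[(270,294),(303,295),(275,277),(318,282)],14)
P("jar cap top side",p,[(331,115)],72);P("jar cap scene",q,[(478,211)],72)
P("big mat crossbar end/other side",p,[(440,370),(378,383),(358,412),(425,403)],4)
P("small mat",p,[(485,318),(500,366),(462,352),(490,366),(508,345)],4)
P("mallet mat",p,[(290,145),(225,160)],4)
for im,u in((p,(316,240)),(q,(336,243))): P("tape",im,[u],34)
for im,u in((p,(364,228)),(q,(363,270))): P("tin",im,[u],27)
def crop(c,im,b,s): l,t,r,bb=b; return cv2.resize(im["img"][t:bb,l:r],None,fx=s,fy=s,interpolation=2)
a=crop(0,p,(320,220,540,440),3.4)[:600]; 
cv2.imwrite("pics/c1.png",cv2.resize(p["img"][220:440,300:540],(800,600)))
E
```

```text
mallet_mat side ((413.0555419921875, 319.51519775390625), (81.36217498779297, 199.97918701171875), 89.5982894897461) scene None
big_clamp_mat side ((433.0517883300781, -335.4586181640625), (108.86698150634766, 178.91879272460938), 79.86393737792969) scene ((435.0379943847656, -332.49737548828125), (109.95408630371094, 180.89230346679688), 79.76240539550781)
small_clamp_mat side ((618.9852294921875, -317.6076965332031), (128.2863006591797, 86.68634033203125), 22.693992614746094) scene ((620.608642578125, -314.4434814453125), (127.41319274902344, 88.0905990600586), 22.852479934692383)
jar_mat side ((444.9711608886719, 124.18376922607422), (85.0583267211914, 85.84740447998047), 17.769407272338867) scene ((447.512939453125, 129.18014526367188), (85.23507690429688, 87.8605728149414), 16.854084014892578)
mallet head top c, handle end side [[700.0, 154.0], [544.0, 113.0]]
mallet scene head, end [[702.0, 156.0], [552.0, 111.0]]
big side spine corners/crossbar [[543.0, -118.0], [556.0, -184.0], [665.0, -164.0], [703.0, -103.0], [637.0, -109.0]]
big scene [[554.0, -125.0], [565.0, -186.0], [669.0, -154.0], [699.0, -91.0]]
small side [[419.0, -196.0], [387.0, -167.0], [479.0, -144.0], [454.0, -103.0]]
small scene [[424.0, -199.0], [476.0, -144.0], [393.0, -161.0], [470.0, -95.0]]
jar cap top side [[591.0, 312.0]]
jar cap scene [[597.0, 313.0]]
big mat crossbar end/other side [[515.0, -327.0], [405.0, -306.0], [351.0, -338.0], [461.0, -368.0]]
small mat [[648.0, -271.0], [616.0, -362.0], [570.0, -313.0], [600.0, -355.0], [654.0, -334.0]]
mallet mat [[489.0, 323.0], [327.0, 332.0]]
tape [[420.0, 2.0]]
tape [[421.0, 4.0]]
tin [[527.0, -2.0]]
tin [[520.0, 0.0]]
```

View pics/c1.png

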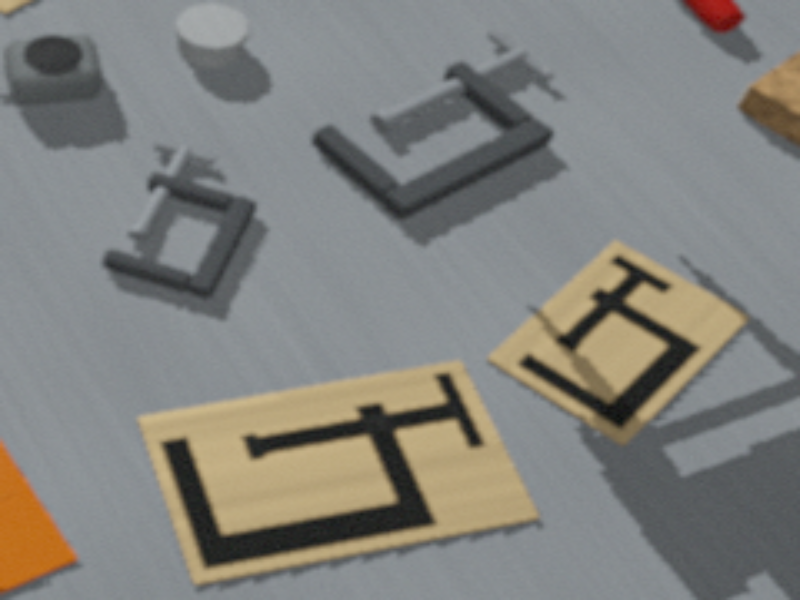

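The mats agree between the two views:
- **Big mat:** centre (434,-334), yaw -0.178.
- **Small mat:** centre (620,-316), yaw 0.398.
- **Jar mat:** (446,127).
- **Mallet mat:** (414,321), yaw 0.

The jar is at about (594,313), so I'll start there.

Request:
jog_arm([
  [[50, -5, 0], 0],
  [[100, -10, 0], 0],
  [[150, -15, 0], 0],
  [[200, -20, 0], 0],
  [[250, -25, 0], 0],
], grip=0)

```text
t: 1.2
eef_pos: [599.7, 250.7, 239.8]
tcp_rot: [3.141, -0.0, 1.571]
ft_force: [0.2, 0.5, 0.6]
opening: 1.003
grip_force: 0.0
```

Request:
jog_arm([
  [[40, -4, 0], 0],
  [[63, -6, 0], 0],
  [[63, -6, 0], 0],
  [[63, -6, 0], 0],
])

```text
t: 1.6
eef_pos: [593.9, 311.8, 239.4]
tcp_rot: [-3.141, 0.0, 1.572]
ft_force: [1.0, 0.6, 0.1]
opening: 0.998
grip_force: 0.0
```

```bash
python3 - <<'E'
from h import *
p=read_camera("wrist"); cv2.imwrite("pics/w1.png",p["img"])
print(p["vertical_fov"],p["cx"],p["cy"],np.round(p["extrinsics"],3).tolist()); s=state(); print(s["t"],s["eef_pos"],s["tcp_rot"])
print(proj(p,[[594,313,72],[414,321,4],[701,155,40]]))
for n in ["jar","mallet","mallet_mat"]:
    for r in cut_out(n,p)[:2]: print(n,r["p"],r["box"])
q=read_camera("side")
r=cut_out("jar",q)[:2]; print([(a["p"],a["box"]) for a in r])
E
```

```text
70.86268446297319 321.6317276777652 236.02025897668184 [[1.0, -0.0, -0.0, 594.107], [0.0, 0.962, 0.273, 388.709], [0.0, -0.273, 0.962, 383.818], [0.0, 0.0, 0.0, 1.0]]
1.65 [594.17580223 311.13541256 239.5452129 ] [-3.14143276e+00  3.23686154e-04  1.57062449e+00]
[[321.41704546 223.01399906]
 [163.24599115 201.99850875]
 [412.8501925  347.93590254]]
jar 0.62 [289.9, 184.2, 351.4, 250.3]
mallet 0.95 [277.4, 311.9, 434.5, 373.4]
mallet 0.19 [193.6, 321.1, 247.8, 382.9]
mallet_mat 0.78 [64.7, 162.6, 252.9, 231.3]
[(0.66, [323.0, 108.1, 345.5, 142.1])]
```

View pics/w1.png

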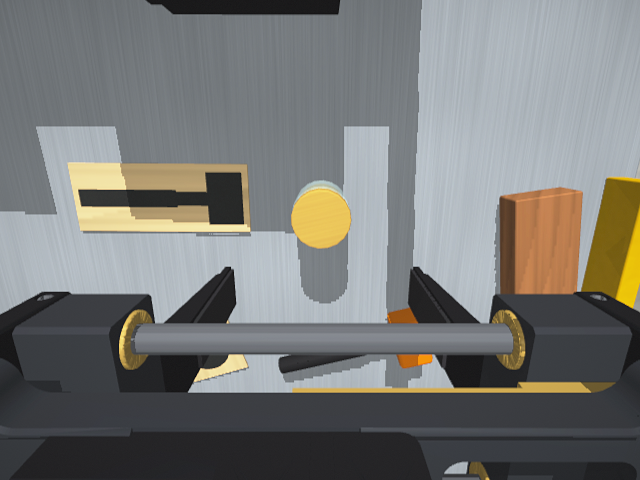

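The jar cap is at (321,218), about 4 mm further in y than I estimated and well centred in x. Now I'll descend and grip it.

Request:
jog_arm([
  [[5, 0, 40], 0],
  [[5, 0, 80], 0],
  [[5, 0, 120], 0],
  [[5, 0, 160], 0],
  [[5, 0, 187], 0],
])

```text
t: 2.4
eef_pos: [593.6, 315.9, 50.1]
tcp_rot: [-3.14, 0.001, 1.57]
ft_force: [0.3, 0.6, -0.5]
opening: 1.0
grip_force: 0.0
```

Request:
jog_arm([
  [[0, 0, 0], 0],
  [[0, 0, 0], 0],
  [[0, 0, 0], 0],
  [[0, 0, 0], 0],
  [[0, 0, 0], 0],
], grip=1)

```text
t: 2.9
eef_pos: [594.4, 316.9, 54.0]
tcp_rot: [3.14, -0.001, 1.571]
ft_force: [-2.8, 0.9, 1.9]
opening: 0.634
grip_force: 1.3
```

Request:
jog_arm([
  [[0, 0, 0], 0],
  [[0, 0, 0], 0],
  [[0, 0, -15], 0],
  [[0, 0, -35], 0],
  [[0, 0, -50], 0],
])

```text
t: 3.4
eef_pos: [594.4, 316.9, 104.5]
tcp_rot: [3.141, -0.0, 1.571]
ft_force: [0.4, 0.4, -2.3]
opening: 0.623
grip_force: 30.0
```

Request:
jog_arm([
  [[-20, -15, 0], 0],
  [[-57, -45, 0], 0],
  [[-94, -74, 0], 0],
  [[-131, -103, 0], 0],
  [[-160, -128, 0], 0],
])

```text
t: 3.9
eef_pos: [464.6, 155.3, 103.5]
tcp_rot: [3.141, 0.0, 1.571]
ft_force: [0.1, 0.6, -2.3]
opening: 0.621
grip_force: 30.0
```

Request:
jog_arm([
  [[-20, -14, 0], 0],
  [[-28, -20, 0], 0],
  [[-28, -20, 0], 0],
  [[-28, -20, 0], 0],
])

```text
t: 4.3
eef_pos: [447.3, 129.3, 103.1]
tcp_rot: [3.14, -0.0, 1.571]
ft_force: [-0.4, 0.2, -2.8]
opening: 0.619
grip_force: 30.0
```

```bash
python3 - <<'E'
from h import *
p=read_camera("wrist"); s=state(); print(s["t"],s["eef_pos"],s["tcp_rot"],s["ft_force"],s["opening"],s["grip_force"])
q=read_camera("side"); print(proj(q,[[446,127,4]]))
cv2.imwrite("pics/w2.png",np.hstack([cv2.resize(p["img"],(400,300)),cv2.resize(q["img"][80:320,200:520],(400,300))]))
E
```

```text
4.35 [447.20461499 129.47135277 102.86775059] [ 3.14023201e+00 -2.34629188e-04  1.57116452e+00] [ 0.22196301  0.39002153 -2.81215747] 0.6212220775502257 29.999494385538128
[[304.26525758 204.32935565]]
```

View pics/w2.png

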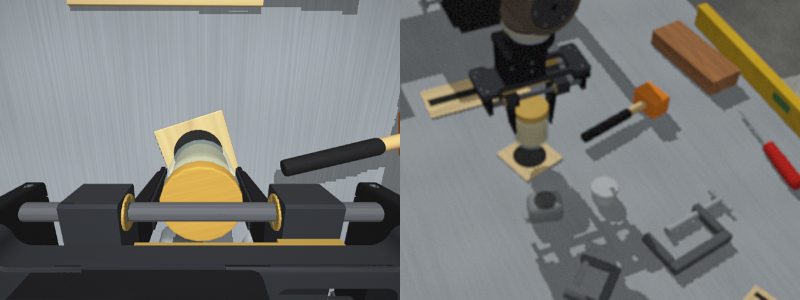

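The jar is upright in the grip, over its mat. Now I'll set it down.

Request:
jog_arm([
  [[-1, -1, 15], 0],
  [[-1, -1, 30], 0],
  [[-1, -1, 40], 0],
  [[-1, -1, 45], 0],
  [[-1, -1, 46], 0],
])

```text
t: 4.9
eef_pos: [445.1, 128.2, 56.9]
tcp_rot: [-3.141, 0.0, 1.572]
ft_force: [-5.6, 1.0, 23.7]
opening: 0.621
grip_force: 30.0
```

Request:
jog_arm([
  [[0, 0, 0], 0],
  [[0, 0, 0], 0],
  [[0, 0, 0], 0],
  [[0, 0, 0], 0],
  [[0, 0, 0], 0],
], grip=0)

```text
t: 5.4
eef_pos: [445.2, 127.8, 56.7]
tcp_rot: [3.141, 0.0, 1.571]
ft_force: [-0.2, 1.1, -0.5]
opening: 0.97
grip_force: 0.0
```

Request:
jog_arm([
  [[0, 0, -20], 0],
  [[0, 0, -60], 0],
  [[0, 0, -100], 0],
  [[0, 0, -140], 0],
  [[0, 0, -170], 0],
])

```text
t: 5.9
eef_pos: [445.2, 127.8, 229.1]
tcp_rot: [3.14, -0.0, 1.571]
ft_force: [0.5, -0.2, 0.2]
opening: 1.001
grip_force: 0.0
```

Request:
jog_arm([
  [[5, 49, 0], 0.145],
  [[10, 98, 0], 0.29],
  [[15, 147, 0], 0.435],
  [[21, 196, 0], 0.58],
  [[25, 244, 0], 0.72],
])

```text
t: 6.4
eef_pos: [690.9, 153.0, 226.5]
tcp_rot: [-3.142, 0.0, 0.845]
ft_force: [0.3, 0.6, 0.1]
opening: 0.996
grip_force: 0.0
```

Request:
jog_arm([
  [[0, 0, 0], 0.14],
  [[0, 0, 0], 0.28],
  [[0, 0, 0], 0.42],
  [[0, 0, 0], 0.58],
  [[0, 0, 0], 0.58],
])

```text
t: 6.9
eef_pos: [689.0, 152.7, 226.3]
tcp_rot: [-3.142, 0.001, 0.268]
ft_force: [0.6, -0.5, 0.3]
opening: 1.005
grip_force: 0.0
```

```bash
python3 - <<'E'
from h import *
p=read_camera("wrist"); s=state(); print(s["t"],s["eef_pos"],s["tcp_rot"])
hsv=cv2.cvtColor(p["img"],cv2.COLOR_BGR2HSV); m=cv2.inRange(hsv,(3,150,60),(14,255,255))
c=max(cv2.findContours(m,0,1)[0],key=cv2.contourArea)[:,0]; print("head",cv2.boundingRect(c),cv2.minAreaRect(ground(p,c,40).astype(np.float32)))
r=cut_out("mallet",p)[0]; print(r["p"],r["box"]); ys,xs=np.nonzero(r["region"])
img=p["img"].copy()
for o,yaw in (((701-72.5*np.cos(.27),155-72.5*np.sin(.27)),.27),):
    R=np.array([[np.cos(yaw),-np.sin(yaw)],[np.sin(yaw),np.cos(yaw)]])
    for k,z in (([[52.5,30],[92.5,30],[92.5,-30],[52.5,-30]],40),([[52.5,0],[-92.5,0]],28)):
        w=np.array(k)@R.T+o; cv2.polylines(img,[proj(p,np.c_[w,np.full(len(w),z)]).round().astype(np.int32)],True,(0,255,0),1)
cv2.imwrite("pics/w3.png",img)
E
```

```text
6.95 [689.04052177 152.74947769 226.43476756] [-3.14157628e+00  3.94832268e-04  2.72572976e-01]
head (291, 193, 59, 33) ((695.8006591796875, 157.02340698242188), (27.346803665161133, 61.99155807495117), 3.537731409072876)
0.86 [290.7, 186.0, 352.0, 323.8]
```

View pics/w3.png

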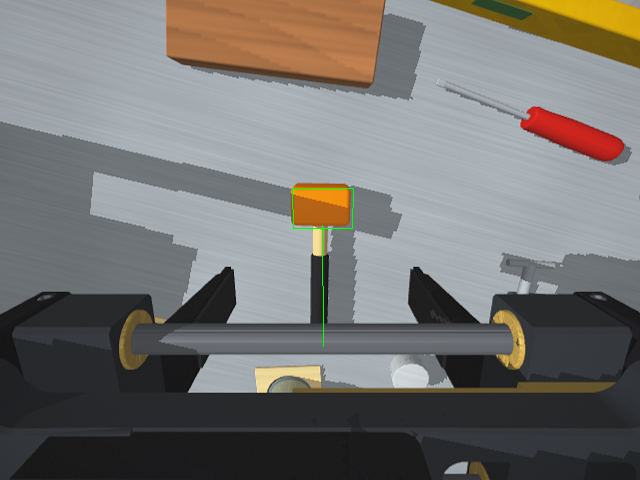

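The head spans (292–351, 184–225), about 3 mm further forward than the overlay, and the yaw is right. I'll go down and grip it.

Request:
jog_arm([
  [[5, 0, 45], 0],
  [[11, 0, 90], 0],
  [[11, 0, 135], 0],
  [[11, 0, 175], 0],
  [[11, 0, 195], 0],
])

```text
t: 7.5
eef_pos: [698.2, 155.5, 27.7]
tcp_rot: [-3.141, 0.005, 0.275]
ft_force: [-0.0, -0.1, 0.1]
opening: 1.002
grip_force: 0.0
```

Request:
jog_arm([
  [[11, 0, 0], 0],
  [[0, 0, 0], 0],
  [[0, 0, 0], 0],
  [[0, 0, 0], 0],
  [[0, 0, 0], 0],
], grip=1)

```text
t: 8.0
eef_pos: [700.0, 155.9, 32.0]
tcp_rot: [-3.142, -0.001, 0.272]
ft_force: [-0.7, 2.1, 0.6]
opening: 0.634
grip_force: 1.1
```

Request:
jog_arm([
  [[0, 0, 0], 0],
  [[0, 0, 0], 0],
  [[0, 0, 0], 0],
])

```text
t: 8.3
eef_pos: [700.0, 155.9, 31.9]
tcp_rot: [3.142, -0.001, 0.271]
ft_force: [0.3, 1.2, 1.3]
opening: 0.628
grip_force: 29.9
```

Request:
jog_arm([
  [[0, 0, -15], 0],
  [[0, 0, -40], 0],
  [[0, 0, -70], 0],
  [[0, 0, -95], 0],
  [[0, 0, -100], 0],
])

```text
t: 8.8
eef_pos: [700.8, 155.8, 135.4]
tcp_rot: [3.141, -0.005, 0.271]
ft_force: [2.0, -0.5, -3.2]
opening: 0.633
grip_force: 29.9
```

Request:
jog_arm([
  [[-18, -24, 0], 0.05],
  [[-43, -57, 0], 0.1],
  [[-68, -90, 0], 0.16],
  [[-92, -122, 0], 0.22],
  [[-116, -154, 0], 0.27],
])

```text
t: 9.3
eef_pos: [545.0, 273.5, 130.9]
tcp_rot: [3.141, 0.001, -0.002]
ft_force: [0.7, 0.6, -3.2]
opening: 0.629
grip_force: 29.9
```

Request:
jog_arm([
  [[0, 0, 0], 0],
  [[0, 0, 0], 0],
])

```text
t: 9.5
eef_pos: [546.2, 273.5, 131.3]
tcp_rot: [3.141, 0.0, 0.003]
ft_force: [1.2, -1.3, -3.0]
opening: 0.628
grip_force: 29.9
```

Request:
jog_arm([
  [[-20, -15, 0], 0],
  [[-45, -34, 0], 0],
  [[-62, -48, 0], 0],
  [[-62, -48, 0], 0],
  [[-62, -48, 0], 0],
])

```text
t: 10.0
eef_pos: [485.6, 320.7, 131.5]
tcp_rot: [3.141, -0.0, 0.001]
ft_force: [0.4, -0.1, -2.7]
opening: 0.631
grip_force: 29.9
```

```bash
python3 - <<'E'
from h import *
s=state(); print(s["eef_pos"],s["tcp_rot"],s["ft_force"])
p=read_camera("wrist");q=read_camera("side"); print(mat(q,(205,125,315,185)))
cv2.imwrite("pics/w4.png",np.hstack([cv2.resize(p["img"],(400,300)),cv2.resize(q["img"][60:240,160:400],(400,300))]))
E
```

```text
[485.5701538  320.65615981 131.46019207] [ 3.14148684e+00 -3.83224754e-04  1.00380106e-03] [ 0.40814887 -0.10758585 -2.74100305]
((412.9654541015625, 319.69757080078125), (81.62651824951172, 200.19927978515625), 89.5665054321289)
```

View pics/w4.png

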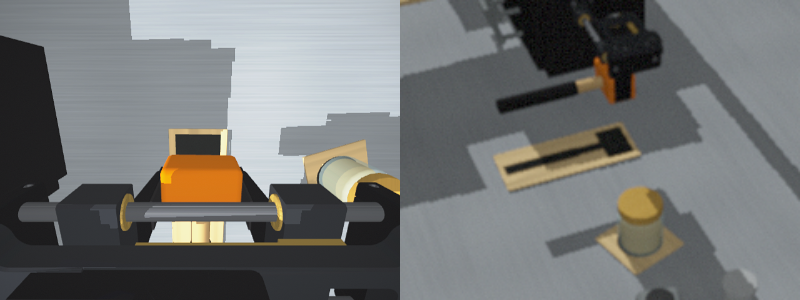

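Request:
jog_arm([
  [[-1, -1, 35], 0],
  [[-1, -1, 65], 0],
  [[-1, -1, 85], 0],
  [[-1, -1, 93], 0],
  [[-1, -1, 95], 0],
])

```text
t: 10.6
eef_pos: [484.3, 321.5, 36.1]
tcp_rot: [3.141, 0.001, -0.0]
ft_force: [0.2, 0.9, -4.0]
opening: 0.63
grip_force: 29.9
```

Request:
jog_arm([
  [[0, 0, 0], 0],
  [[0, 0, 0], 0],
])

```text
t: 10.8
eef_pos: [484.4, 322.2, 37.6]
tcp_rot: [-3.141, -0.002, 0.001]
ft_force: [-0.2, -0.3, -3.0]
opening: 0.629
grip_force: 29.9
```

Not touching yet, so I'll go 1.5 mm lower and then release.

Request:
jog_arm([
  [[0, 0, 1.5], 0],
  [[0, 0, 1.5], 0],
])

```text
t: 11.0
eef_pos: [484.2, 322.3, 35.9]
tcp_rot: [-3.141, -0.002, 0.001]
ft_force: [1.0, -1.5, 0.3]
opening: 0.63
grip_force: 29.9
```

Request:
jog_arm([
  [[0, 0, 0], 0],
  [[0, 0, 0], 0],
  [[0, 0, 0], 0],
  [[0, 0, 0], 0],
  [[0, 0, 0], 0],
], grip=0)

```text
t: 11.5
eef_pos: [483.7, 322.0, 35.1]
tcp_rot: [3.142, -0.0, 0.001]
ft_force: [0.9, 0.1, -0.2]
opening: 0.97
grip_force: 0.0
```

Request:
jog_arm([
  [[0, 0, -20], 0],
  [[0, 0, -60], 0],
  [[0, 0, -100], 0],
  [[0, 0, -140], 0],
  [[0, 0, -180], 0],
])

```text
t: 12.0
eef_pos: [483.5, 321.9, 216.8]
tcp_rot: [3.142, 0.0, 0.001]
ft_force: [-0.2, -0.1, 0.7]
opening: 0.998
grip_force: 0.0
```

Request:
jog_arm([
  [[13, 47, 0], -0.05],
  [[26, 94, 0], -0.1],
  [[39, 141, 0], -0.15],
  [[52, 188, 0], -0.2],
  [[65, 235, 0], -0.25],
], grip=0.5)

```text
t: 12.5
eef_pos: [549.1, 85.2, 215.3]
tcp_rot: [3.142, -0.0, 0.253]
ft_force: [0.9, -0.8, -0.6]
opening: 0.634
grip_force: 0.0
```

Request:
jog_arm([
  [[0, 0, 0], 0],
])

```text
t: 12.6
eef_pos: [550.1, 82.4, 215.1]
tcp_rot: [3.141, -0.0, 0.248]
ft_force: [0.3, 0.8, 0.7]
opening: 0.553
grip_force: 0.0
```

Request:
jog_arm([
  [[2, 45, 0], 0],
  [[4, 95, 0], 0],
  [[6, 145, 0], 0],
  [[8, 195, 0], 0],
  [[10, 243, 0], 0],
])

```text
t: 13.1
eef_pos: [619.2, -147.3, 215.2]
tcp_rot: [-3.141, -0.0, 0.251]
ft_force: [0.7, 0.1, -0.2]
opening: 0.501
grip_force: 0.0
```

Request:
jog_arm([
  [[0, 10, 0], 0],
  [[0, 10, 0], 0],
  [[0, 10, 0], 0],
])

```text
t: 13.4
eef_pos: [621.0, -154.1, 215.0]
tcp_rot: [-3.141, 0.001, 0.251]
ft_force: [-0.6, 0.5, -0.5]
opening: 0.498
grip_force: 0.0
```

```bash
cat >> h.py <<'E'
def rot(pts,o,yaw):
    R=np.array([[np.cos(yaw),-np.sin(yaw)],[np.sin(yaw),np.cos(yaw)]]); return np.array(pts,float)@R.T+o
def overlay(p,o,yaw,polys,z,img):
    for k in polys:
        w=rot(k,o,yaw); cv2.polylines(img,[proj(p,np.c_[w,np.full(len(w),z)]).round().astype(np.int32)],True,(0,255,0),1)
BIG=[[[-82.5,-47],[37.5,-47],[37.5,-29],[-82.5,-29]],[[-80,21],[82.5,21]],[[80,-5],[80,47]]]
SMALL=[[[-56,-36],[24,-36],[24,-22],[-56,-22]],[[-54,18],[56,18]],[[54,0],[54,36]]]
E
python3 - <<'E'
from h import *
p=read_camera("wrist"); s=state(); print(s["t"],s["eef_pos"],s["tcp_rot"],s["opening"])
img=p["img"].copy(); yaw=.25
o=np.array([622,-161])-rot([[-12,-38]],0,yaw)[0]; print(o)
overlay(p,o,yaw,BIG,18,img); cv2.imwrite("pics/w5.png",img)
E
```

```text
13.45 [ 621.05789381 -153.72948221  215.17132154] [-3.14105558e+00  3.15713576e-04  2.51997244e-01] 0.49861029463230977
[ 624.22559861 -121.21248046]
```

View pics/w5.png

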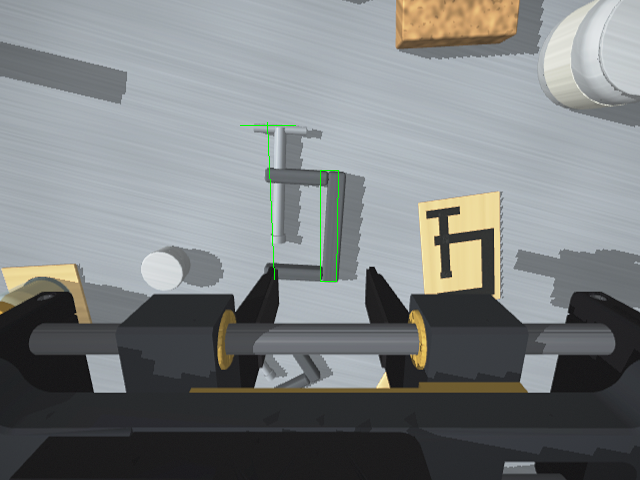

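The real spine runs from (330,281) to (337,172). That puts the yaw at about 0.19 and the spine about 4 mm further towards tool +y than the overlay, so I'll correct and descend.

Request:
jog_arm([
  [[-1, 6, 40], 0.03],
  [[-1, 11, 80], 0.06],
  [[-1, 11, 120], 0.06],
  [[-1, 11, 150], 0.06],
  [[-1, 11, 160], 0.06],
])

```text
t: 13.95
eef_pos: [621.9, -164.2, 52.6]
tcp_rot: [-3.139, 0.004, 0.193]
ft_force: [0.2, 0.2, -0.5]
opening: 0.497
grip_force: 0.0
```

```bash
python3 - <<'E'
from h import *
p=read_camera("wrist"); s=state(); print(s["t"],s["eef_pos"],s["tcp_rot"],s["opening"])
cv2.imwrite("pics/w6.png",p["img"][100:420])
E
```

```text
14.0 [ 622.17191871 -164.53771624   52.6992762 ] [-3.13945428  0.00328914  0.19241841] 0.4985299165205114
```

View pics/w6.png

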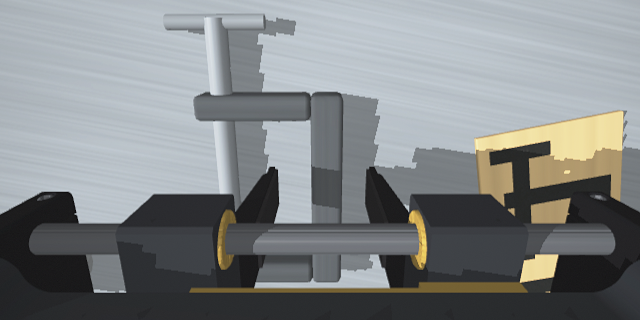

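The spine is straight and centred between the fingers, so I'll go down and pinch it.

Request:
jog_arm([
  [[0, 3, 12], 0],
  [[0, 3, 20], 0],
  [[0, 3, 24], 0],
  [[0, 3, 26], 0],
  [[0, 3, 27], 0],
])

```text
t: 14.5
eef_pos: [623.9, -169.5, 28.5]
tcp_rot: [3.141, -0.0, 0.191]
ft_force: [-0.1, 1.3, 0.2]
opening: 0.502
grip_force: 0.0
```

Request:
jog_arm([
  [[0, 0, 0], 0],
  [[0, 0, 0], 0],
  [[0, 0, 0], 0],
  [[0, 0, 0], 0],
  [[0, 0, 0], 0],
], grip=1)

```text
t: 15.0
eef_pos: [623.6, -169.1, 28.3]
tcp_rot: [-3.141, 0.0, 0.191]
ft_force: [-0.3, 3.0, 2.4]
opening: 0.187
grip_force: 30.0
```

Request:
jog_arm([
  [[0, 0, 0], 0],
  [[0, 0, 0], 0],
])

```text
t: 15.2
eef_pos: [623.7, -169.1, 28.3]
tcp_rot: [-3.141, 0.0, 0.191]
ft_force: [-1.8, 4.2, 4.1]
opening: 0.187
grip_force: 30.0
```

Request:
jog_arm([
  [[0, 0, -5], 0],
  [[0, 0, -20], 0],
  [[0, 0, -40], 0],
  [[0, 0, -55], 0],
  [[0, 0, -60], 0],
])

```text
t: 15.7
eef_pos: [624.4, -169.8, 90.5]
tcp_rot: [3.14, -0.003, 0.191]
ft_force: [0.1, 0.0, -3.6]
opening: 0.184
grip_force: 30.0
```

Request:
jog_arm([
  [[-30, 20, 0], 0.06],
  [[-65, 43, 0], 0.14],
  [[-100, 65, 0], 0.22],
  [[-135, 88, 0], 0.3],
  [[-170, 110, 0], 0.369],
])

```text
t: 16.2
eef_pos: [476.4, -310.6, 88.2]
tcp_rot: [3.141, -0.0, -0.181]
ft_force: [-0.7, -0.4, -4.2]
opening: 0.188
grip_force: 30.0
```

Request:
jog_arm([
  [[0, 0, 0], 0],
  [[0, 0, 0], 0],
])

```text
t: 16.4
eef_pos: [477.2, -310.3, 88.2]
tcp_rot: [-3.142, -0.0, -0.18]
ft_force: [0.5, 0.1, -4.3]
opening: 0.183
grip_force: 30.0
```

Request:
jog_arm([
  [[-18, 26, 0], 0],
  [[-36, 52, 0], 0],
  [[-49, 69, 0], 0],
  [[-49, 69, 0], 0],
  [[-49, 69, 0], 0],
])

```text
t: 16.9
eef_pos: [417.9, -368.4, 88.1]
tcp_rot: [-3.142, -0.0, -0.178]
ft_force: [-0.3, 0.9, -4.9]
opening: 0.185
grip_force: 30.0
```

```bash
python3 - <<'E'
from h import *
s=state(); print(s["eef_pos"],s["tcp_rot"],s["ft_force"])
p=read_camera("wrist"); q=read_camera("side")
for im,n in((p,0),(q,1)): overlay(im,(434,-334),-.178,BIG+[[[-89.5,-54],[89.5,-54],[89.5,54],[-89.5,54]]],4,im["img"])
overlay(q,(434,-334),-.178,BIG,64,q["img"])
cv2.imwrite("pics/w7.png",np.hstack([cv2.resize(p["img"],(400,300)),cv2.resize(q["img"][300:480,300:540],(400,300))]))
E
```

```text
[ 417.91493657 -368.38792761   88.14526499] [-3.14154970e+00 -3.07738713e-04 -1.77576044e-01] [-0.2574628   0.94500558 -4.86620398]
```

View pics/w7.png

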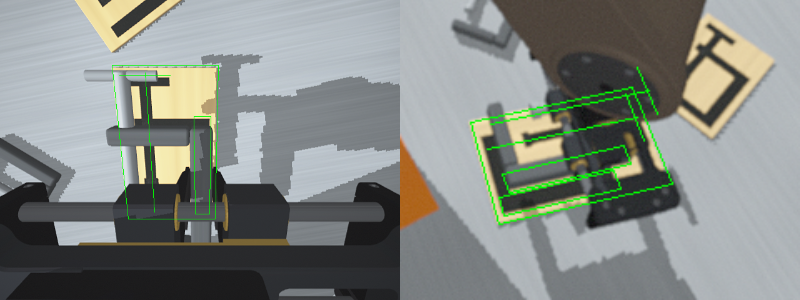

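The clamp hangs level and the overlay fits the mat. Now I'll lower it.

Request:
jog_arm([
  [[-1, 1, 20], 0],
  [[-1, 1, 38], 0],
  [[-1, 1, 48], 0],
  [[-1, 1, 53], 0],
  [[-1, 1, 55], 0],
])

```text
t: 17.5
eef_pos: [416.5, -369.3, 32.9]
tcp_rot: [-3.141, 0.0, -0.177]
ft_force: [-0.7, 0.6, -4.3]
opening: 0.187
grip_force: 30.0
```

Request:
jog_arm([
  [[0, 0, 1], 0],
  [[0, 0, 1.5], 0],
  [[0, 0, 1.5], 0],
])

```text
t: 17.8
eef_pos: [416.3, -369.7, 32.3]
tcp_rot: [3.141, -0.001, -0.178]
ft_force: [1.3, 3.2, 0.8]
opening: 0.187
grip_force: 30.0
```

Request:
jog_arm([
  [[0, 0, 0], 0],
  [[0, 0, 0], 0],
  [[0, 0, 0], 0],
  [[0, 0, 0], 0],
], grip=0.55)

```text
t: 18.2
eef_pos: [416.1, -369.8, 31.7]
tcp_rot: [3.141, -0.0, -0.178]
ft_force: [0.1, 0.4, 0.6]
opening: 0.433
grip_force: 0.0
```

Request:
jog_arm([
  [[0, 0, -20], 0],
  [[0, 0, -60], 0],
  [[0, 0, -100], 0],
  [[0, 0, -140], 0],
  [[0, 0, -180], 0],
])

```text
t: 18.7
eef_pos: [415.8, -369.5, 213.4]
tcp_rot: [3.141, -0.0, -0.178]
ft_force: [0.6, -1.1, -0.0]
opening: 0.452
grip_force: 0.0
```

Request:
jog_arm([
  [[-1, -42, 0], -0.14],
  [[-1, -84, 0], -0.28],
  [[-2, -126, 0], -0.42],
  [[-3, -168, 0], -0.56],
  [[-3, -208, 0], -0.7],
], grip=0.6)

```text
t: 19.2
eef_pos: [449.8, -162.8, 211.8]
tcp_rot: [3.141, -0.0, 0.527]
ft_force: [1.7, -0.5, 0.5]
opening: 0.404
grip_force: 0.0
```

Request:
jog_arm([
  [[0, 0, 0], -0.12],
  [[0, 0, 0], -0.23],
  [[0, 0, 0], -0.23],
  [[0, 0, 0], -0.23],
])

```text
t: 19.6
eef_pos: [449.9, -164.5, 211.7]
tcp_rot: [3.142, -0.0, 0.748]
ft_force: [0.6, -0.1, 0.8]
opening: 0.4
grip_force: 0.0
```

```bash
python3 - <<'E'
from h import *
p=read_camera("wrist"); s=state(); print(s["t"],s["eef_pos"],s["tcp_rot"],s["opening"])
img=p["img"].copy(); yaw=.755
o=np.array([451,-160])-rot([[-8,-29]],0,yaw)[0]; print(o)
overlay(p,o,yaw,SMALL,14,img); cv2.imwrite("pics/w8.png",img)
E
```

```text
19.65 [ 449.90326167 -164.60126823  211.6384523 ] [ 3.14155419e+00 -6.26672178e-05  7.48364077e-01] 0.40026358680920116
[ 436.95280095 -133.3978159 ]
```

View pics/w8.png

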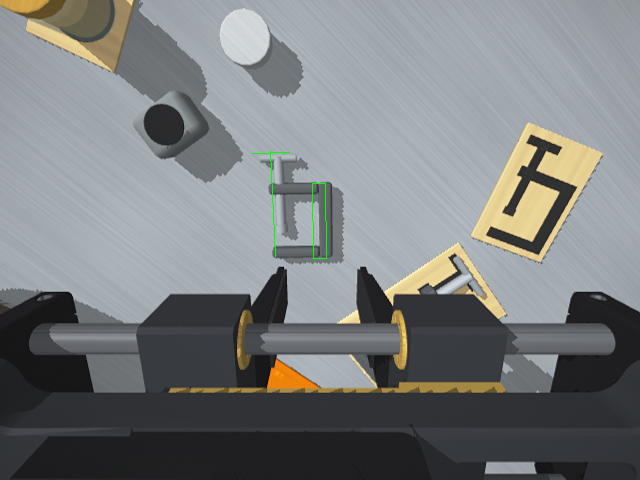

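The spine is at x 319–332, y 182–258, about 6 mm to the right of the overlay, and the yaw is right. I'll correct and descend in stages.

Request:
jog_arm([
  [[3, 3, 40], 0],
  [[3, 3, 80], 0],
  [[3, 3, 120], 0],
  [[3, 3, 150], 0],
  [[3, 3, 157], 0],
])

```text
t: 20.15
eef_pos: [453.1, -164.3, 52.1]
tcp_rot: [-3.137, 0.001, 0.749]
ft_force: [0.4, -0.2, 0.1]
opening: 0.4
grip_force: 0.0
```

```bash
python3 - <<'E'
from h import *
p=read_camera("wrist"); s=state(); print(s["t"],s["eef_pos"],s["tcp_rot"],s["opening"])
cv2.imwrite("pics/w9.png",p["img"][100:420])
E
```

```text
20.2 [ 453.44417693 -164.46201649   52.71382692] [-3.13806219e+00  1.19826586e-03  7.49620884e-01] 0.40053415084148714
```

View pics/w9.png

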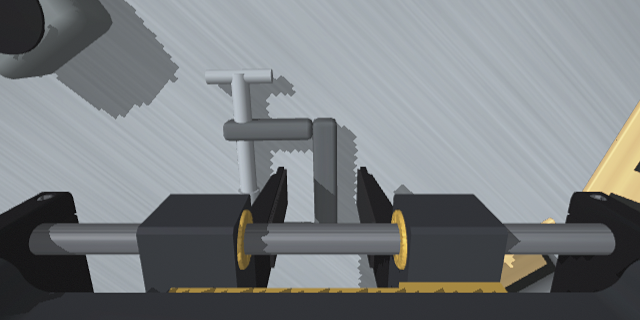

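Request:
jog_arm([
  [[2, 2, 12], 0],
  [[2, 2, 20], 0],
  [[2, 2, 24], 0],
  [[2, 2, 26], 0],
  [[2, 2, 27], 0],
])

```text
t: 20.7
eef_pos: [457.2, -164.7, 27.9]
tcp_rot: [3.141, -0.0, 0.752]
ft_force: [-0.0, 0.0, -0.1]
opening: 0.399
grip_force: 0.0
```

Request:
jog_arm([
  [[0, 0, 0], 0],
  [[0, 0, 0], 0],
  [[0, 0, 0], 0],
  [[0, 0, 0], 0],
  [[0, 0, 0], 0],
], grip=1)

```text
t: 21.2
eef_pos: [457.1, -164.6, 27.8]
tcp_rot: [3.141, -0.0, 0.752]
ft_force: [-0.7, 0.3, 2.8]
opening: 0.144
grip_force: 30.0
```

Request:
jog_arm([
  [[0, 0, 0], 0],
  [[0, 0, -5], 0],
  [[0, 0, -20], 0],
  [[0, 0, -45], 0],
  [[0, 0, -60], 0],
])

```text
t: 21.7
eef_pos: [457.3, -164.7, 89.0]
tcp_rot: [3.141, -0.0, 0.752]
ft_force: [0.3, -0.8, -1.5]
opening: 0.145
grip_force: 30.0
```

Request:
jog_arm([
  [[0, 0, 0], 0],
])

```text
t: 21.8
eef_pos: [457.7, -165.0, 89.3]
tcp_rot: [3.138, -0.001, 0.752]
ft_force: [-0.1, 0.0, -0.8]
opening: 0.143
grip_force: 30.0
```

Request:
jog_arm([
  [[0, 30, 0], 0.06],
  [[-1, 75, 0], 0.14],
  [[-2, 120, 0], 0.22],
  [[-2, 165, 0], 0.3],
  [[-2, 205, 0], 0.354],
])

```text
t: 22.3
eef_pos: [596.5, -317.2, 86.4]
tcp_rot: [-3.141, 0.0, 0.394]
ft_force: [0.5, 0.7, -2.7]
opening: 0.144
grip_force: 30.0
```

Request:
jog_arm([
  [[0, 0, 0], 0],
  [[0, 0, 0], 0],
])

```text
t: 22.5
eef_pos: [595.0, -315.7, 85.8]
tcp_rot: [-3.14, 0.001, 0.398]
ft_force: [-0.3, 1.0, -1.2]
opening: 0.142
grip_force: 30.0
```

Request:
jog_arm([
  [[7, 20, 0], 0],
  [[14, 39, 0], 0],
  [[14, 39, 0], 0],
  [[14, 39, 0], 0],
])

```text
t: 22.9
eef_pos: [622.7, -345.2, 86.8]
tcp_rot: [-3.14, 0.001, 0.398]
ft_force: [-1.2, 1.4, -1.8]
opening: 0.143
grip_force: 30.0
```

```bash
python3 - <<'E'
from h import *
s=state(); print(s["eef_pos"],s["tcp_rot"],s["ft_force"])
p=read_camera("wrist"); q=read_camera("side")
for im in(p,q): overlay(im,(620,-316),.398,SMALL+[[[-63,-43],[63,-43],[63,43],[-63,43]]],4,im["img"])
cv2.imwrite("pics/w10.png",np.hstack([cv2.resize(p["img"],(400,300)),cv2.resize(q["img"][270:450,320:560],(400,300))]))
E
```

```text
[ 622.72941883 -345.2018143    86.83970439] [-3.13994965e+00  9.78560982e-04  3.98482248e-01] [-1.22212058  1.37685454 -1.84413713]
```

View pics/w10.png

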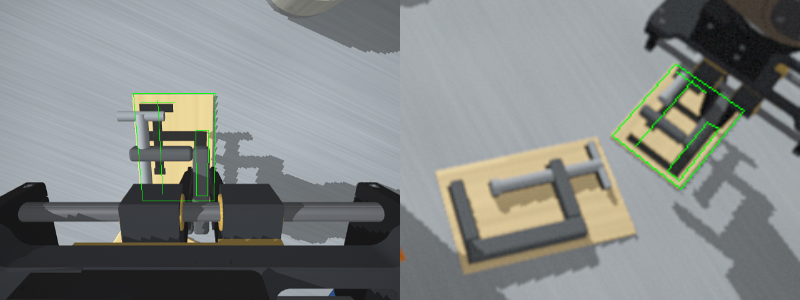

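The big clamp sits right on its silhouette, and the small clamp is aligned over its mat. I'll lower it.

Request:
jog_arm([
  [[0, 0, 20], 0],
  [[0, 0, 38], 0],
  [[0, 0, 48], 0],
  [[0, 0, 53], 0],
  [[0, 0, 54], 0],
])

```text
t: 23.5
eef_pos: [623.4, -346.0, 33.4]
tcp_rot: [-3.141, 0.0, 0.398]
ft_force: [-0.3, 0.1, -1.7]
opening: 0.144
grip_force: 30.0
```

Request:
jog_arm([
  [[0, 0, 1], 0],
  [[0, 0, 1], 0],
  [[0, 0, 1], 0],
])

```text
t: 23.8
eef_pos: [623.8, -346.4, 33.3]
tcp_rot: [3.141, -0.001, 0.398]
ft_force: [-0.3, 0.5, -1.2]
opening: 0.146
grip_force: 30.0
```

Request:
jog_arm([
  [[0, 0, 1], 0],
  [[0, 0, 1.5], 0],
  [[0, 0, 1.5], 0],
  [[0, 0, 1.5], 0],
])

```text
t: 24.2
eef_pos: [623.8, -346.4, 31.9]
tcp_rot: [3.141, -0.0, 0.398]
ft_force: [-2.0, 0.7, 4.8]
opening: 0.147
grip_force: 30.0
```

Request:
jog_arm([
  [[0, 0, 0], 0],
  [[0, 0, 0], 0],
  [[0, 0, 0], 0],
  [[0, 0, 0], 0],
], grip=0.6)

```text
t: 24.6
eef_pos: [623.6, -346.3, 31.0]
tcp_rot: [-3.142, 0.0, 0.398]
ft_force: [0.0, 0.6, -0.5]
opening: 0.387
grip_force: 0.0
```

Request:
jog_arm([
  [[0, 0, -20], 0],
  [[0, 0, -60], 0],
  [[0, 0, -100], 0],
  [[0, 0, -140], 0],
  [[0, 0, -180], 0],
])

```text
t: 25.1
eef_pos: [623.4, -346.1, 212.8]
tcp_rot: [-3.142, 0.0, 0.398]
ft_force: [1.4, -0.1, 0.0]
opening: 0.403
grip_force: 0.0
```

```bash
python3 - <<'E'
from h import *
q=read_camera("side"); p=read_camera("scene"); print(state()["t"])
cv2.imwrite("pics/end.png",np.vstack([cv2.resize(q["img"][100:440,180:560],(671,600))]))
E
```

```text
25.2
```

View pics/end.png

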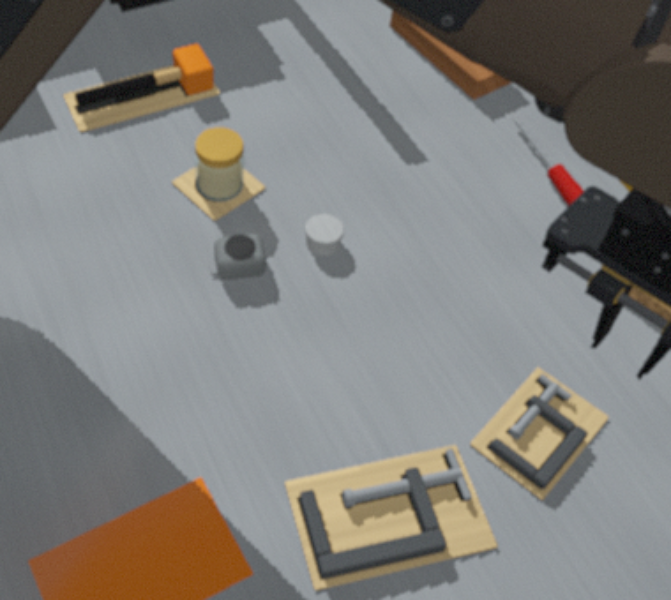

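All four are on their mats: mallet at (145,85), jar at (219,165), big clamp at (390,515) and small clamp at (540,435). The tape and tin haven't moved, so I'm handing the job in.

```bash
python3 -c "
from cell import job_done; print(job_done())"
```

```text
the job is handed in; nothing more can be done
None
```

I put the mallet, both G-clamps and the jar on their matching mats, left the tape measure and wax tin where they were, and handed the job in at about 25 s; the hand-in returned no verdict.

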